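Set out the engraver from its case

TASK

Get the cordless engraver ready at the marking-out bench: swing the lid of the orange case right over, past its balance point, so that it stays open by itself, and lift the engraver out. Stand it point up in the empty one of the two tool bins: feed the butt end in at a slant, tip it up and lower it until the butt is on the bin's floor (it may lean on the bin's wall); do not drop it in. Leave everything else in the case and on the bench where it is.

Things in the scene. Friction and masses are not known exactly. Their poses are not given: they have to be found in the camera images.
- case: Orange clamshell case, fixed on the bench, latches undone: 280 mm wide (y), 180 mm deep (x), 72 mm high when shut. Origin at the centre of its underside, x towards its rear (hinge side, away from the robot), z up. Open base: 46 mm high, walls and floor 5 mm. The engraver lies in it along y, point to +y, its axis 25 mm in front of the case's middle (60 mm behind the front wall) and 42 mm above the bench.
- case_lid (a joint): Angle of the case lid in rad: 0 shut, 2.0 fully open on its stop. The lid (0.4 kg, a shell 180 mm long from the hinge, 280 mm wide, 26 mm deep) falls shut when left below about 1.3 and, left beyond about 1.45, falls open and stays open, leaning back. Lifting it by the handle takes 2 N.
- lid_hinge (a point): Point on the lid's hinge line at the middle of the case's rear edge, 46 mm above the bench. Its axes are the case's and do not turn with the lid: x from the case's front to its rear, y along the hinge, z up.
- lid_handle (a point): Middle of the black bar of the loop handle on the lid's front edge. The bar is 12 mm thick and 110 mm long, parallel to the hinge, with 40 mm clear between it and the case's front; its axis is 226 mm from the hinge line and, lid shut, 58 mm above the bench. It turns with the lid; its axes are the lid's (x away from the handle towards the hinge, z up when shut).
- case_well (a point): Bare finger well round the engraver's middle, point on the case floor (5 mm above the bench) straight below it; axes as the case. Two slotted foam blocks (top 44 mm above the bench) carry the engraver: one 60 to 96 mm towards -y under the butt end, one 53 to 67 mm towards +y. Between them nothing stands beside or under the engraver; two low pockets at the rear, over 45 mm off in y, hold battery and bit box.
- engraver: Cordless engraver, origin at its middle on its axis: a dark teal round tool 200 mm long, 32 mm thick from its black butt up to 68 mm beyond the middle, then an aluminium nose cone to a point; about 0.28 kg, heavier at the butt. x runs along it from butt to point (butt face at -100 mm, point at +100 mm).
- engraver_butt (a point): Centre of the engraver's flat butt face, on its axis, 100 mm from the middle; same axes.
- bin_floor (a point): Centre of the inner floor of the EMPTY tool bin, 4 mm above the bench. Square grey-blue bin fixed to the bench, 88 mm outside, 80 mm inside, walls 4 mm, rim 98 mm above the bench (94 mm deep inside). The engraver, butt on the floor, can lean at most 0.45 rad towards a side, 0.65 towards a corner. x and y along its sides, z up.
- bin_full: The other tool bin, same size and colour, full of files whose handles stick up to 130 mm above the bench; origin at the centre of its underside. Not to be used.
- battery: Spare battery block, 44 x 58 x 22 mm, loose in the case's rear left pocket; origin under its centre. Leave it.
- bit_box: Clear bit box, 40 x 56 x 16 mm, loose in the case's rear right pocket; origin under its centre. Leave it.
- float: Wooden hand float, 150 x 95 mm, 42 mm high, on the dark slab (20 mm thick) at the far edge. Leave it.
- square: Combination square, 200 mm blade, on the dark slab. Leave it.
- layout_dye: Blue bottle of layout dye, 48 mm thick, 115 mm high, at the right; origin under its centre. Leave it.
- tape_measure: Yellow tape measure, 70 x 34 x 66 mm, at the left; origin under its centre. Leave it.
- dust_brush: Dust brush 200 mm long, lying at the right nearer the robot. Leave it.
- mug: White mug, 82 mm wide, 92 mm high, at the left; origin under its centre. Leave it.
Things that resemble listed ones, but are neither listed nor needed, are in the scene too. Leave any pink look-alike of the part that bears bin_floor alone.

How it is judged:
By the outcome, as a careful person would: the job done as asked, in the order asked, and still so for the second after the job is handed in, with the robot touching nothing.
It also fails if it takes over 64 s, if anything falls off the work surface, if the arm or the gripper's body presses on something with over 40 N, if the wrist force passes 120 N, or if a joint passes its speed limit or range.

ROBOT

A 6-joint arm with a two-finger parallel gripper is mounted at the origin on the work surface. World frame = base frame: x ahead of the robot, y to its left, z up, the work surface at z = 0. Lengths are in m, angles in rad, forces in N, time in s.
With the tool pointing down it reaches from about 0.35 to 0.725 m from the base axis. Payload 4.3 kg.
Tool frame: the origin (TCP) lies on the front face of the gripper's body, between the roots of the fingers; the fingertips stand 73 mm ahead of it and the grasp point (between the pads) lies 54 mm ahead of it; z points along the fingers, y is the line along which they close (so a half turn about z gives the same grasp; the last joint's range is limited). The gripper opens to 85 mm and grips with 20 to 120 N. Pads are 22 mm wide; open, the fingers measure 114 mm over their backs; the gripper's body (76 mm by 85 mm) begins 54 mm behind the grasp point. The pads swing forward as they close: fully open they stand 13 mm farther back than shut.
Start: joints at [-1.349, 0.377, 0.081, 1.274, 0, 1.46], TCP at [0.187, -0.544, 0.304] pointing down, gripper open.
Joint ranges: [-2.72, 2.72], [-0.84, 1.66], [-1.02, 1.22], [-1.77, 2.12], [-1.37, 1.28], [-3.14, 3.14]. Speed limits (rad/s): [2.57, 2.57, 3.14, 3.14, 3.14, 3.14].

INTERFACE

Orientations are given as a unit quaternion [w, x, y, z].
In Python, from rig import state, snapshot, sign_off, find_in, regions_of, mark_of gives the robot as it stands.
- The arm moves only by the tool servo_tool, never from a script. Its argument "steps" is one flat list of numbers, 4 for each row, row after row: the shift along the tool's x, y, z in mm, then the turn about the tool's z in degrees. A call has exactly 8 rows; each row shifts and turns the commanded pose from where the row before left it, along the tool's axes as they then stand; what a row does not reach is not made up. A row lasts 1/10 s, in which the tool goes at most 50 mm and 8.59 degrees, less where a joint would pass 70% of its speed; a pose out of reach is approached as far as the arm can. A call is refused whole if a number of a shift passes 50 or a number of a turn 8.59, either way. A call with a gripper value outside its range is refused whole. "hand" is the closure, from 0 (fully open) to 1 (shut), set as the call begins (left out, the last holds). The fingers move at their own pace and stop on an object; "newtons" is the grip in N (left out, the last holds). Time passes only in rows, so rows that do not move let the fingers close, or fill a call up. It gives the time, the measured TCP pose, the force, the opening and the grip force at its end, in the units of the state.
- state(): the state, without advancing time (a new reading comes with each control period).
- snapshot(name): name is "scene" or "top" or "wrist"; returns a dict with "image" (400x640x3 uint8, red, green, blue), "depth" (400x640 float32, m along the optical axis (not along the pixel's ray), 0 where there is no reading), "intrinsics" (3x3 intrinsics, pixels), "origin" and "orientation" of the camera in the world. Camera axes: x right, y down, z forward; pixel columns grow to the right and rows downward; lengths in m; the calibration is good to about 2 mm. A picture is of the moment at which its call begins.
- sign_off(): hands the job in; it is judged then, once.
Trained networks look in a picture, given as the dict that the camera call returned (one of the last four; its "shot" number tells which), for a name from the list of things; names that differ only in an ending like _2 or _b are one class to them, and where a whole thing is asked for, a point or a joint stands for the part that bears it (a point fixed in the world has none). Each returns a list of dicts, best first, with "p" (0 to 1); they miss things now and then, are a little off and sometimes report something else, mostly with a low value. They report only what shows in the picture. A call takes as long as a camera call. They do not tell look-alikes from the thing itself.
- find_in(picture, name): "centre" ([column, row] as shares, 0 to 1, of the picture: columns of its width, rows of its height, amid what is visible of it).
- regions_of(picture, name): "pixels" (400x640 bool, what is visible of it) and "centre" ([column, row] as shares, 0 to 1, of the picture: columns of its width, rows of its height, amid what is visible of it).
- mark_of(picture, name): "centre" ([column, row] as shares, 0 to 1, of the picture: columns of its width, rows of its height: a listed point, or the origin of a listed thing).
The state is a dict: "time": time; "joint_positions": joint angles; "qvel": joint speeds; "joint_efforts": joint torques, N m; "position": TCP position; "ee_rot": TCP orientation; "contact_force": force on the tool from outside, world axes, zero at the start; "torque": the same for the moment, N m; "gripper_width": opening from 0.0 (shut) to 1.0 (fully open); "grasp_force": force on a finger pad.
Only numpy, scipy, OpenCV 4.12 (cv2) and the standard library are available. Lean on these libraries where they do the work, as an engineer would, in place of code of your own. Each camera call takes 0.05 s, during which the arm holds its last target. There are 200 camera calls.

## Working session

There is one attempt and no reset: what is moved stays moved. The work goes in short steps, Python scripts to look and compute and a tool call to move; the robot and the scene stay as the last step left them, time stands still between calls to the robot, and variables do not carry over. Pictures are saved under pics/ and viewed, at most 10 in all, crops included, and the job is handed in when it is done.

Besides the shell and the picture viewer there is one more tool, called after "Emit:" as name(argument=value, ...) on one line, values as JSON. servo_tool: Moves the arm, as the interface text tells. Its arguments: {"type":"object","properties":{"steps":{"type":"array","items":{"type":"number"}},"hand":{"type":"number"},"newtons":{"type":"number"}},"required":["steps"]}

```bash
ls; mkdir -p pics
cat > h.py <<'E'
import numpy as np, cv2
from scipy.spatial.transform import Rotation as R
from rig import state, snapshot, sign_off, find_in, regions_of, mark_of
def rot(q): return R.from_quat(np.roll(q,-1)).as_matrix()
def save(s,name,crop=None,scale=1):
    im=s["image"][...,::-1]
    if crop: im=im[crop[1]:crop[3],crop[0]:crop[2]]
    cv2.imwrite(f"pics/{name}.png",cv2.resize(im,None,fx=scale,fy=scale))
def ray(s,uv):
    d=np.linalg.inv(s["intrinsics"])@np.array([uv[0],uv[1],1.]); return np.array(s["origin"]),rot(s["orientation"])@d
def atz(s,uv,z):
    o,d=ray(s,uv); return o+d*(z-o[2])/d[2]
def cloud(s):
    v,u=np.mgrid[:400,:640]; K=s["intrinsics"]; Z=s["depth"]
    p=np.stack([(u-K[0,2])/K[0,0]*Z,(v-K[1,2])/K[1,1]*Z,Z],-1)
    return p@rot(s["orientation"]).T+np.array(s["origin"])
def proj(s,P):
    p=rot(s["orientation"]).T@(np.array(P)-s["origin"]); q=s["intrinsics"]@p; return q[:2]/q[2]
def px(c): return np.array([c[0]*640,c[1]*400])
E
python3 - <<'E'
from h import *
print(state())
for n in ["scene","top"]:
    s=snapshot(n); save(s,n+"0"); C=cloud(s)
    print(n,np.round(s["origin"],3))
    for k in ["case","lid_handle","lid_hinge","bin_floor","bin_full","engraver"]:
        for m in mark_of(s,k)[:3]:
            p=px(m["centre"]); z={"lid_handle":.058,"lid_hinge":.046,"bin_floor":.004}.get(k,0)
            print(k,round(m["p"],2),p.round(),atz(s,p,z).round(3))
    for k in ["bin_floor","bin_full","case_lid"]:
        for m in regions_of(s,k)[:3]:
            print("reg",k,round(m["p"],2),px(m["centre"]).round(),m["pixels"].sum(), np.nanmedian(C[m["pixels"]],0).round(3))
E
```

```text
pics
{'time': 0.0, 'joint_positions': array([-1.34930183e+00,  3.78072185e-01,  7.96486545e-02,  1.27439416e+00,
       -2.14628918e-05,  1.46050069e+00]), 'qvel': array([ 1.38431832e-03,  3.62764125e-04, -6.99128325e-05, -1.29493112e-03,
        1.26555869e-03,  2.71611888e-04]), 'joint_efforts': array([-1.20782406e-04, -4.63604629e+01,  2.69873106e+01,  2.06831808e-02,
       -5.13591349e-04,  3.19948015e-06]), 'position': array([ 0.18719142, -0.54315014,  0.30296433]), 'ee_rot': array([-1.00852345e-03,  9.86270438e-01,  1.65135100e-01, -6.68792315e-05]), 'contact_force': array([-0.14339364,  0.42520157,  0.05125512]), 'torque': array([0.00819031, 0.02572539, 0.01021931]), 'grasp_force': 0.0, 'gripper_width': 1.0001722681503038}
scene [1.141 0.676 1.07 ]
case 0.91 [348. 245.] [0.563 0.155 0.   ]
lid_handle 0.97 [378. 206.] [0.431 0.135 0.058]
lid_hinge 0.6 [242. 161.] [ 0.629 -0.278  0.046]
lid_hinge 0.55 [332. 261.] [0.656 0.189 0.046]
bin_floor 0.9 [308. 174.] [ 0.475 -0.135  0.004]
bin_full 0.7 [244. 158.] [ 0.593 -0.329  0.   ]
engraver 0.61 [444. 351.] [0.592 0.53  0.   ]
reg 
[... 322 characters left out ...]
] [0.554 0.154 0.   ]
lid_handle 0.75 [282. 235.] [0.43  0.132 0.058]
lid_handle 0.73 [451. 196.] [ 0.598 -0.514  0.058]
lid_hinge 0.88 [273. 178.] [0.648 0.173 0.046]
bin_floor 0.87 [230. 258.] [0.336 0.332 0.004]
bin_floor 0.68 [354. 225.] [ 0.479 -0.146  0.004]
bin_full 0.95 [400. 195.] [ 0.602 -0.327  0.   ]
bin_full 0.34 [372. 150.] [ 0.779 -0.214  0.   ]
reg bin_floor 0.95 [228. 260.] 705 [0.337 0.344 0.015]
reg bin_floor 0.92 [354. 222.] 612 [ 0.484 -0.138  0.007]
reg bin_full 0.73 [378. 148.] 363 [ 0.789 -0.233  0.031]
reg bin_full 0.59 [403. 196.] 694 [ 0.603 -0.332  0.07 ]
reg bin_full 0.4 [420. 246.] 433 [ 0.404 -0.408  0.017]
reg case_lid 0.71 [272. 204.] 3787 [0.554 0.161 0.071]
```

View pics/scene0.png

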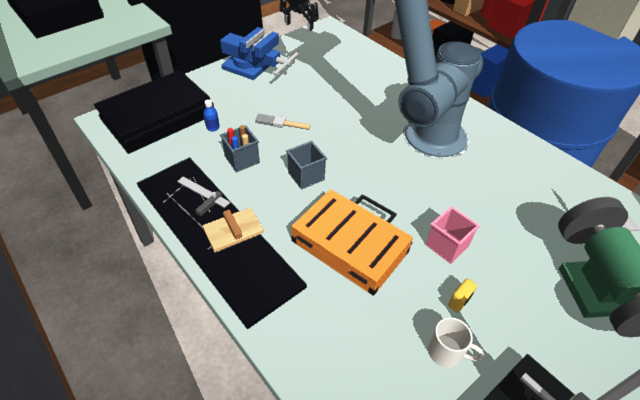

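View pics/top0.png

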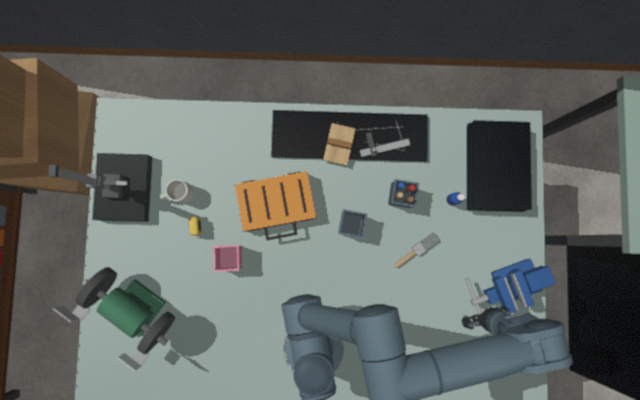

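Scene shows the orange case (348,245) with its handle (378,206). The bin candidates are:
- grey-blue empty bin at scene (308,174) / top (354,225)
- pink bin at scene (447,231), a look-alike
- grey-blue bin with files at scene (242,150)

The empty grey-blue one fits the description; I'll confirm it in a crop.

Run:
```python
from h import *
s=snapshot("scene"); save(s,"bincrop",(200,100,500,300),2.5); t=snapshot("top")
CL=[]
for n,p in (("scene",s),("top",t)):
    C=cloud(p); im=cv2.cvtColor(p["image"],cv2.COLOR_RGB2HSV)
    org=(im[...,0]>8)&(im[...,0]<20)&(im[...,1]>150)&(C[...,2]>.062)&(C[...,2]<.085)&(abs(C[...,1]-.16)<.22)&(abs(C[...,0]-.55)<.15)
    pts=C[org]; r=cv2.minAreaRect(pts[:,:2].astype(np.float32)); print(n,"case",len(pts),r,pts[:,2].mean().round(4))
    rim=(abs(C[...,2]-.098)<.010)&(abs(C[...,0]-.485)<.08)&(abs(C[...,1]+.138)<.08)
    q=C[rim]; print("bin",len(q),cv2.minAreaRect(q[:,:2].astype(np.float32)), q[:,2].max())
    hb=(C[...,2]>.045)&(C[...,2]<.075)&(abs(C[...,0]-.432)<.03)&(abs(C[...,1]-.134)<.09)
    q=C[hb]; print("handle",len(q),q.mean(0).round(4),cv2.minAreaRect(q[:,:2].astype(np.float32)))
st=state(); print(rot(st["ee_rot"]).round(3))
```

```text
scene case 4980 ((0.5601925253868103, 0.1619635820388794), (0.18815858662128448, 0.2800396978855133), 11.874418258666992) 0.071
bin 316 ((0.48349297046661377, -0.1333550065755844), (0.09810025990009308, 0.09691813588142395), 80.04470825195312) 0.10513593793292153
handle 222 [0.4355 0.1429 0.0612] ((0.4377549886703491, 0.14862559735774994), (0.14992862939834595, 0.04741844907402992), 89.68431854248047)
top case 2727 ((0.5603751540184021, 0.16030488908290863), (0.1782243698835373, 0.27134987711906433), 12.3466157913208) 0.0714
bin 190 ((0.481427401304245, -0.1329686939716339), (0.09408093988895416, 0.09424581378698349), 81.14606475830078) 0.10758735214981296
handle 158 [0.4346 0.1468 0.0621] ((0.4367344379425049, 0.1492389738559723), (0.049045395106077194, 0.14437615871429443), 1.6050037145614624)
[[ 0.945  0.326  0.   ]
 [ 0.326 -0.945 -0.   ]
 [-0.     0.    -1.   ]]
```

View pics/bincrop.png

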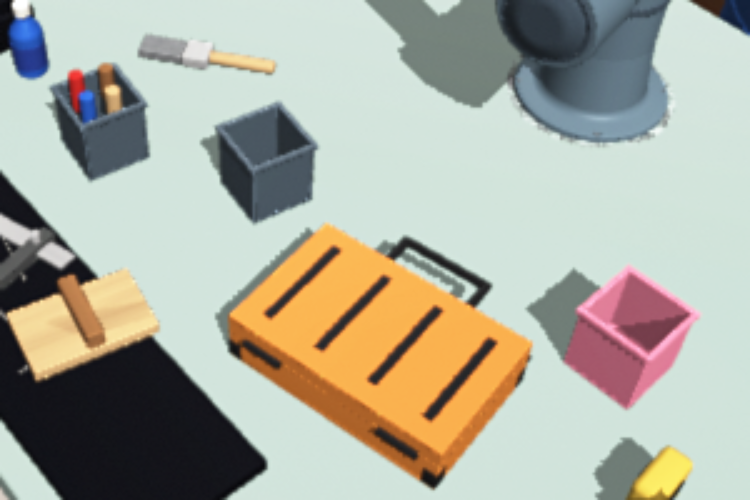

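The crop confirms it: the empty grey-blue bin is at crop (265,160), apart from the pink one (630,335) and the one with files (100,120). Next, the approach to the handle.

```bash
cat >> h.py <<'E'
yaw=np.radians(12.1); U=np.array([np.cos(yaw),np.sin(yaw),0]); V=np.array([-U[1],U[0],0]); CASE=np.array([.5603,.161,0])
HINGE=CASE+.09*U+[0,0,.046]
def rows(P,xang=None):
    """P: list of TCP targets, one per row; xang: tool-x world angle (deg) after each row. prints rows"""
    st=state(); p=np.array(st["position"]); M=rot(st["ee_rot"]); a=np.degrees(np.arctan2(M[1,0],M[0,0])); out=[]
    for i,q in enumerate(P):
        x=np.array([np.cos(np.radians(a)),np.sin(np.radians(a)),0]); y=np.array([x[1],-x[0],0]); d=(np.array(q)-p)*1000
        t=0 if xang is None else -(((xang[i]-a)+180)%360-180); t=float(np.clip(t,-8.5,8.5))
        r=[round(float(d@x)),round(float(d@y)),round(float(-d[2])),round(t,1)]; out.append(r)
        p=p+(r[0]*x+r[1]*y+np.array([0,0,-r[2]]))/1000; a-=t
    for i in range(0,len(out),8): print(sum(out[i:i+8],[]))
    print("end",p.round(3),round(a,1))
def path(W,step=.045):
    o=[]
    for a,b in zip(W[:-1],W[1:]):
        a,b=np.array(a),np.array(b); n=int(np.ceil(np.linalg.norm(b-a)/step)); o+=[a+(b-a)*k/n for k in range(1,n+1)]
    return o
E
python3 - <<'E'
from h import *
h0=HINGE-.2257*U; print(HINGE,h0)
P=path([state()["position"],[.35,-.33,.27],[.455,-.1,.23],[h0[0],h0[1],.17]])
rows(P,[102.1]*len(P))
E
```

```text
[0.64830049 0.17986567 0.046     ] [0.42761481 0.13255476 0.046     ]
[32, -21, 5, -8.5, 35, -17, 5, -8.5, 36, -11, 5, -8.5, 38, -5, 4, -8.5, 39, 0, 5, -8.5, 38, 6, 5, -8.5, 36, 11, 5, -8.5, 41, 10, 7, -8.5]
[39, 15, 6, -8.5, 37, 21, 7, -6.6, 34, 26, 7, -0.0, 33, 25, 6, -0.0, 34, 25, 7, -0.0, 39, 4, 10, -0.0, 39, 3, 10, -0.0, 39, 4, 10, -0.0]
[39, 4, 10, -0.0, 39, 3, 10, -0.0, 38, 4, 10, -0.0]
end [0.428 0.132 0.17 ] 102.1
```

Emit:
servo_tool(steps=[32,-21,5,-8.5,35,-17,5,-8.5,36,-11,5,-8.5,38,-5,4,-8.5,39,0,5,-8.5,38,6,5,-8.5,36,11,5,-8.5,41,10,7,-8.5], hand=0.53)

```text
time: 1.9
position: [0.369, -0.2914, 0.2632]
ee_rot: [0.001, 0.723, 0.69, 0.0]
contact_force: [-0.3, -0.5, -0.2]
gripper_width: 0.468
grasp_force: 0.0
```

Emit:
servo_tool(steps=[39,15,6,-8.5,37,21,7,-6.6,34,26,7,0,33,25,6,0,34,25,7,0,39,4,10,0,39,3,10,0,39,4,10,0])

```text
time: 2.7
position: [0.4412, 0.018, 0.1997]
ee_rot: [0.0, 0.629, 0.778, 0.0]
contact_force: [0.5, -0.3, -0.7]
gripper_width: 0.472
grasp_force: 0.0
```

Emit:
servo_tool(steps=[39,4,10,0,39,3,10,0,38,4,10,0,0,0,0,0,0,0,0,0,0,0,0,0,0,0,0,0,0,0,0,0])

```text
time: 3.5
position: [0.4282, 0.1313, 0.1702]
ee_rot: [0.0, 0.629, 0.777, 0.0]
contact_force: [-0.3, -0.2, 0.0]
gripper_width: 0.471
grasp_force: 0.0
```

Run:
```python
from h import *
st=state(); print(st["position"],rot(st["ee_rot"]).round(3).tolist(),st["gripper_width"],st["time"])
s=snapshot("wrist"); save(s,"wrist1"); C=cloud(s)
print(s["origin"],rot(s["orientation"]).round(2).tolist())
for m in mark_of(s,"lid_handle"): p=px(m["centre"]); print(m["p"],p,atz(s,p,.058), C[int(p[1]),int(p[0])])
```

```text
[0.42824585 0.13126637 0.17018865] [[-0.208, 0.978, 0.001], [0.978, 0.208, -0.0], [-0.0, 0.001, -1.0]] 0.47143951167466935 3.5
[0.41381297 0.19756414 0.24036092] [[0.98, 0.2, 0.06], [0.21, -0.94, -0.27], [0.0, 0.27, -0.96]]
0.9 [318.976 212.8  ] [0.42817737 0.13453524 0.058     ] [0.42703079 0.13682999 0.06349725]
```

View pics/wrist1.png

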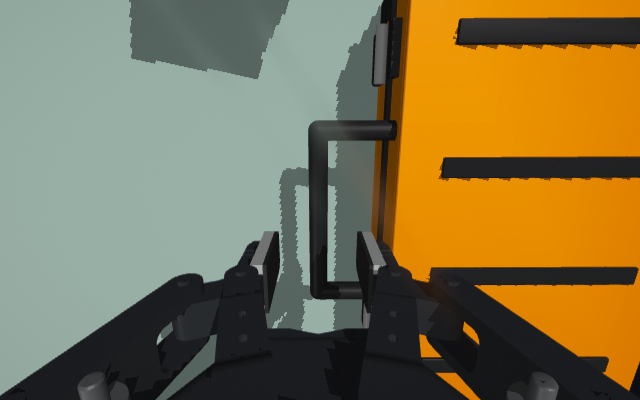

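The wrist view shows the bar (319,130–290) between the fingers and clear of the case front. Descend and grip.

Emit:
servo_tool(steps=[1,0,15,0,1,0,15,0,0,0,14,0,0,0,14,0,0,0,0,0,0,0,0,0,0,0,0,0,0,0,0,0])

```text
time: 4.4
position: [0.428, 0.1342, 0.1127]
ee_rot: [0.001, 0.629, 0.778, 0.001]
contact_force: [0.4, -0.5, -0.5]
gripper_width: 0.469
grasp_force: 0.0
```

Emit:
servo_tool(steps=[0,0,0,0,0,0,0,0,0,0,0,0,0,0,0,0,0,0,0,0,0,0,0,0,0,0,0,0,0,0,0,0], hand=1, newtons=30)

```text
time: 5.2
position: [0.4279, 0.1342, 0.1123]
ee_rot: [0.0, 0.629, 0.778, 0.0]
contact_force: [-0.4, 0.8, 4.9]
gripper_width: 0.129
grasp_force: 29.5
```

Run:
```python
from h import *
p=np.array(state()["position"]); print(p, state()["gripper_width"])
# arc: handle centre offset from tcp fixed; angle from 0 to 1.58
b0=np.arctan2(.012,-.2257); off=p-(HINGE+.226*(np.cos(b0)*U+[0,0,np.sin(b0)])); print("off",off)
th=np.linspace(0,1.58,25)[1:]
P=[HINGE+.226*(np.cos(b0-t)*U+[0,0,np.sin(b0-t)])+off for t in th]
rows(P)
```

```text
[0.427893   0.1342478  0.11225865] 0.1294592253266539
off [0.00025985 0.00168911 0.05425964]
[0, 1, -15, 0.0, 0, 3, -15, 0.0, 0, 3, -14, 0.0, 0, 4, -14, 0.0, 0, 5, -14, 0.0, 0, 6, -14, 0.0, 0, 7, -13, 0.0, 0, 8, -13, 0.0]
[0, 8, -12, 0.0, 0, 10, -12, 0.0, 0, 10, -11, 0.0, 0, 10, -10, 0.0, 0, 12, -9, 0.0, 0, 12, -9, 0.0, 0, 12, -8, 0.0, 0, 13, -7, 0.0]
[0, 14, -6, 0.0, 0, 14, -6, 0.0, 0, 14, -4, 0.0, 0, 15, -3, 0.0, 0, 14, -3, 0.0, 0, 15, -1, 0.0, 0, 15, -1, 0.0, 0, 15, 0, 0.0]
end [0.663 0.185 0.326] 102.1
```

Emit:
servo_tool(steps=[0,1,-15,0,0,3,-15,0,0,3,-14,0,0,4,-14,0,0,5,-14,0,0,6,-14,0,0,7,-13,0,0,8,-13,0])

```text
time: 6.0
position: [0.4616, 0.1415, 0.2227]
ee_rot: [-0.002, 0.629, 0.778, -0.002]
contact_force: [-0.5, -0.2, -2.9]
gripper_width: 0.125
grasp_force: 29.2
```

Emit:
servo_tool(steps=[0,8,-12,0,0,10,-12,0,0,10,-11,0,0,10,-10,0,0,12,-9,0,0,12,-9,0,0,12,-8,0,0,13,-7,0])

```text
time: 6.8
position: [0.5456, 0.1596, 0.3029]
ee_rot: [-0.002, 0.629, 0.778, -0.003]
contact_force: [-10.8, -1.7, 14.5]
gripper_width: 0.126
grasp_force: 31.3
```

Emit:
servo_tool(steps=[0,14,-6,0,0,14,-6,0,0,14,-4,0,0,15,-3,0,0,14,-3,0,0,15,-1,0,0,15,-1,0,0,15,0,0])

```text
time: 7.6
position: [0.6618, 0.1847, 0.3259]
ee_rot: [-0.001, 0.628, 0.778, -0.0]
contact_force: [-0.8, -0.8, 4.1]
gripper_width: 0.123
grasp_force: 32.6
```

Run:
```python
from h import *
st=state(); print(st["position"],rot(st["ee_rot"]).round(3).tolist(),st["joint_positions"].round(2))
s=snapshot("scene"); save(s,"lid1",(180,60,500,300),2)
```

```text
[0.66182186 0.18471044 0.32592761] [[-0.21, 0.978, -0.001], [0.978, 0.21, -0.0], [0.0, -0.001, -1.0]] [0.18 0.64 0.56 1.49 0.   1.54]
```

View pics/lid1.png

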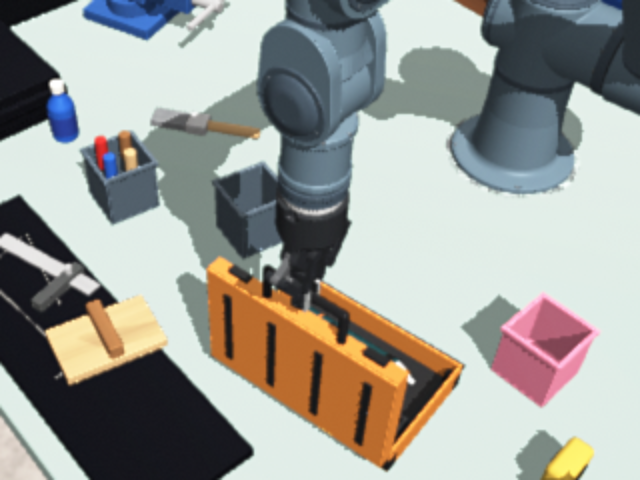

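The lid stands just past vertical, with the bar in the grip at (300,290). Push a little further, release and rise.

Emit:
servo_tool(steps=[0,10,0,0,0,10,1,0,0,0,0,0,0,0,0,0,0,0,0,0,0,0,0,0,0,0,0,0,0,0,0,0])

```text
time: 8.45
position: [0.6807, 0.1887, 0.3238]
ee_rot: [-0.001, 0.629, 0.778, -0.001]
contact_force: [-1.5, 2.0, -6.5]
gripper_width: 0.125
grasp_force: 31.6
```

Emit:
servo_tool(steps=[0,0,0,0,0,0,0,0,0,0,0,0,0,0,-8,0,0,0,-12,0,0,0,-12,0,0,0,-12,0,0,0,-12,0], hand=0.45)

```text
time: 9.25
position: [0.6815, 0.1886, 0.3826]
ee_rot: [0.001, 0.629, 0.778, 0.001]
contact_force: [1.5, 1.2, 0.5]
gripper_width: 0.549
grasp_force: 0.0
```

Emit:
servo_tool(steps=[0,-10,-10,0,0,-35,-5,0,0,-45,0,0,0,-45,0,0,0,-20,0,0,0,0,0,0,0,0,0,0,0,0,0,0])

```text
time: 10.05
position: [0.531, 0.1563, 0.3962]
ee_rot: [0.001, 0.629, 0.778, 0.001]
contact_force: [0.1, 0.0, 0.0]
gripper_width: 0.55
grasp_force: 0.0
```

Run:
```python
from h import *
st=state(); print(st["position"],st["gripper_width"])
for n in ("scene","wrist"):
    s=snapshot(n); save(s,n+"2"); C=cloud(s)
    for k,z in (("engraver",.042),("engraver_butt",.042),("case_well",.005),("lid_handle",.2)):
        for m in mark_of(s,k)[:1]: p=px(m["centre"]); print(n,k,round(m["p"],2),p.round(),atz(s,p,z).round(4))
    for m in regions_of(s,"engraver")[:1]:
        q=C[m["pixels"]]; q=q[(q[:,2]>.03)&(q[:,2]<.07)]; print(len(q),q.mean(0).round(3),((q-CASE)@U).mean().round(4),np.percentile((q-CASE)@V,[1,99]).round(3),np.percentile((q-CASE)@U,[1,99]).round(3))
print(CASE-.025*U)
```

```text
[0.53103485 0.15632341 0.39615439] 0.5503273200243154
scene engraver 0.87 [356. 230.] [0.5327 0.1534 0.042 ]
scene engraver_butt 0.82 [328. 218.] [0.5648 0.0695 0.042 ]
scene case_well 0.74 [356. 235.] [0.5225 0.1449 0.005 ]
scene lid_handle 0.69 [306. 238.] [0.7338 0.1779 0.2   ]
709 [0.544 0.157 0.051] -0.0171 [-0.094  0.089] [-0.037 -0.006]
wrist engraver 0.87 [322. 161.] [0.5369 0.1544 0.042 ]
wrist engraver_butt 0.62 [318. 224.] [0.5524 0.0577 0.042 ]
wrist case_well 0.57 [322. 158.] [0.5384 0.1536 0.005 ]
wrist lid_handle 0.7 [610. 203.] [0.8015 0.1977 0.2   ]
2870 [0.536 0.156 0.054] -0.0247 [-0.095  0.093] [-0.04  -0.009]
[0.53585542 0.15575954 0.        ]
```

View pics/wrist2.png

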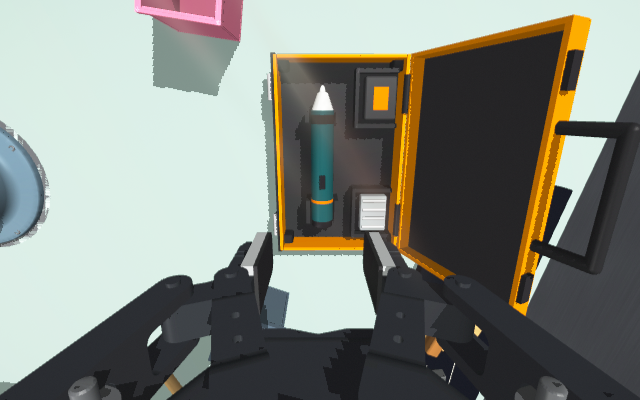

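The lid is leaning back open. The engraver (322,85–222) lies in the well, the battery/box sit at (380,98) and (372,212), and the position agrees with the nominal one. Grip it near +40 mm.

Emit:
servo_tool(steps=[10,1,30,0,10,1,40,0,9,2,40,0,9,1,40,0,0,0,40,0,0,0,30,0,0,0,20,0,0,0,0,0], hand=0.53)

```text
time: 11.45
position: [0.5244, 0.1938, 0.1527]
ee_rot: [-0.002, 0.629, 0.778, -0.003]
contact_force: [0.4, -0.3, 0.2]
gripper_width: 0.47
grasp_force: 0.0
```

Run:
```python
from h import *
st=state(); p=np.array(st["position"]); print(p,((p-CASE)@U).round(4),((p-CASE)@V).round(4))
s=snapshot("wrist"); save(s,"wrist3"); C=cloud(s)
for k,z in (("engraver",.042),("engraver_butt",.042)):
    for m in mark_of(s,k)[:1]: q=px(m["centre"]); w=atz(s,q,z); print(k,round(m["p"],2),q.round(),((w-CASE)@U).round(4),((w-CASE)@V).round(4))
for m in regions_of(s,"engraver")[:1]:
    q=C[m["pixels"]]; q=q[(q[:,2]>.03)&(q[:,2]<.07)]; print(np.percentile((q-CASE)@V,[1,99]).round(3),np.percentile((q-CASE)@U,[1,50,99]).round(3))
```

```text
[0.52443816 0.19379287 0.15267376] -0.0282 0.0396
engraver 0.85 [325. 272.] -0.0245 0.0001
[-0.035  0.096] [-0.04  -0.025 -0.009]
```

View pics/wrist3.png

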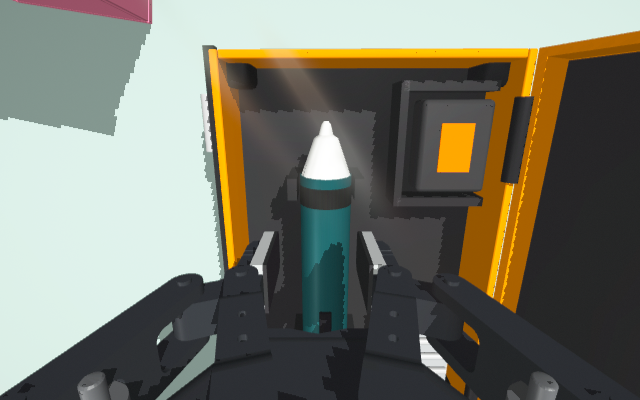

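The engraver (325,125–330) is between the fingers, with the foam ahead of them. Descend 50 mm with a 3 mm shift.

Emit:
servo_tool(steps=[-1,3,15,0,0,0,15,0,0,0,12,0,0,0,8,0,0,0,0,0,0,0,0,0,0,0,0,0,0,0,0,0])

```text
time: 12.45
position: [0.5306, 0.1941, 0.1065]
ee_rot: [0.0, 0.629, 0.778, 0.0]
contact_force: [-0.5, -0.6, -0.0]
gripper_width: 0.472
grasp_force: 0.0
```

Emit:
servo_tool(steps=[0,0,0,0,0,0,0,0,0,0,0,0,0,0,0,0,0,0,0,0,0,0,0,0,0,0,0,0,0,0,0,0], hand=1, newtons=20)

```text
time: 13.25
position: [0.5303, 0.1941, 0.1064]
ee_rot: [0.0, 0.629, 0.778, 0.0]
contact_force: [-1.0, 0.1, 4.7]
gripper_width: 0.366
grasp_force: 21.9
```

Emit:
servo_tool(steps=[0,0,-10,0,0,0,-15,0,0,0,-20,0,0,0,-20,0,0,0,-20,0,0,0,-10,0,0,0,0,0,0,0,0,0])

```text
time: 14.05
position: [0.5297, 0.194, 0.2001]
ee_rot: [-0.0, 0.629, 0.778, -0.0]
contact_force: [0.1, 0.4, -3.3]
gripper_width: 0.365
grasp_force: 21.0
```

```bash
cat >> h.py <<'E'
def axis(s,show=True):
    """engraver axis from cloud of its region: direction, and pitch"""
    m=regions_of(s,"engraver"); 
    if not m: print("none"); return
    st=state(); T=np.array(st["position"]); M=rot(st["ee_rot"])
    q=(cloud(s)[m[0]["pixels"]&(s["depth"]>0)]-T)@M
    q=q[(abs(q[:,1])<.025)&(abs(q[:,0])<.17)]
    a=np.polyfit(q[:,0],q[:,2],1)
    print("p",round(m[0]["p"],2),"n",len(q),"pitch deg (point up +)",np.degrees(np.arctan(-a[0])).round(1),"tool x",np.percentile(q[:,0],[1,50,99]).round(3),"tool z",np.percentile(q[:,2],[1,50,99]).round(3),"y",q[:,1].mean().round(3))
E
python3 - <<'E'
from h import *
st=state(); print(st)
for n in ("scene","wrist"): s=snapshot(n); axis(s)
save(s,"wrist4")
E
```

```text
{'time': 14.05, 'joint_positions': array([ 2.38557867e-01,  4.06193714e-01, -1.50089789e-01,  1.01561453e+00,
        8.28163766e-06,  1.59798140e+00]), 'qvel': array([-0.00074712,  0.01114389, -0.016959  ,  0.00103944, -0.00015054,
        0.00069324]), 'joint_efforts': array([ 1.93461943e-03, -4.88248158e+01,  2.71833301e+01, -4.87937126e-03,
       -1.72253447e-01, -2.53713028e-03]), 'position': array([0.52966584, 0.19395572, 0.20008732]), 'ee_rot': array([-3.37767092e-04,  6.28568782e-01,  7.77753806e-01, -4.35168837e-04]), 'contact_force': array([ 0.07055266,  0.36975413, -3.30773986]), 'torque': array([0.19991624, 0.07670574, 0.03073714]), 'grasp_force': 21.01776212453842, 'gripper_width': 0.3647003857365929}
p 0.8 n 596 pitch deg (point up +) 1.2 tool x [-0.135 -0.062  0.054] tool z [0.047 0.056 0.075] y 0.008
p 0.61 n 11352 pitch deg (point up +) -2.1 tool x [-0.036  0.014  0.059] tool z [0.047 0.051 0.061] y -0.001
```

Held level, gripped at about +40 mm, and the weight reads on the wrist. Since the tool only yaws, the engraver has to pivot in the pads. I'll ease the grip above the case to let the butt sag.

Emit:
servo_tool(steps=[0,0,-15,0,0,0,-15,0,0,0,0,0,0,0,0,0,0,0,0,0,0,0,0,0,0,0,0,0,0,0,0,0], hand=0.66)

```text
time: 15.05
position: [0.5299, 0.194, 0.2305]
ee_rot: [-0.0, 0.629, 0.778, -0.0]
contact_force: [-0.6, -0.0, -2.6]
gripper_width: 0.366
grasp_force: 20.9
```

Run:
```python
from h import *
st=state(); print(st["gripper_width"],st["grasp_force"],st["position"],st["contact_force"],st["torque"])
axis(snapshot("scene")); s=snapshot("wrist"); axis(s)
```

```text
0.3658599834860885 20.889117121696472 [0.52985573 0.19398672 0.23045939] [-0.56236111 -0.03834604 -2.55361532] [ 0.15896514 -0.00905101  0.08578844]
p 0.94 n 623 pitch deg (point up +) 4.4 tool x [-0.135 -0.059  0.055] tool z [0.045 0.06  0.081] y 0.008
p 0.83 n 11507 pitch deg (point up +) 0.6 tool x [-0.038  0.015  0.059] tool z [0.046 0.051 0.062] y -0.0
```

Emit:
servo_tool(steps=[0,0,0,0,0,0,0,0,0,0,-20,0,0,0,20,0,0,0,-20,0,0,0,20,0,0,0,0,0,0,0,0,0], hand=0.64)

```text
time: 16.05
position: [0.5294, 0.1939, 0.2305]
ee_rot: [-0.001, 0.629, 0.778, -0.001]
contact_force: [0.2, 0.1, -2.3]
gripper_width: 0.364
grasp_force: 20.1
```

Run:
```python
from h import *
st=state(); print(st["gripper_width"],st["grasp_force"],st["position"],st["contact_force"],st["torque"])
axis(snapshot("scene")); s=snapshot("wrist"); axis(s)
```

```text
0.364073606431658 20.14208883047104 [0.52940905 0.1938523  0.23046162] [ 0.21219999  0.12112853 -2.25399228] [ 0.14499973 -0.00469694  0.03929551]
p 0.8 n 461 pitch deg (point up +) 26.6 tool x [-0.117 -0.05   0.052] tool z [0.035 0.084 0.124] y 0.009
p 0.75 n 10770 pitch deg (point up +) 23.3 tool x [-0.063  0.019  0.056] tool z [0.034 0.043 0.09 ] y -0.001
```

The shakes tip it about 22° per call, now at ~25°. Rise, shake again, and travel to the bin.

Emit:
servo_tool(steps=[0,0,-40,0,0,0,-45,0,0,0,10,0,0,0,-20,0,0,0,20,0,0,0,-20,0,0,0,10,0,0,0,0,0])

```text
time: 17.05
position: [0.5301, 0.194, 0.3145]
ee_rot: [-0.0, 0.629, 0.778, -0.0]
contact_force: [-0.5, -0.2, -3.9]
gripper_width: 0.362
grasp_force: 18.3
```

Run:
```python
from h import *
st=state(); print(st["gripper_width"],st["grasp_force"],st["position"],st["contact_force"],st["torque"])
axis(snapshot("scene")); s=snapshot("wrist"); axis(s)
P=path([st["position"],[.491,-.084,.31]],.038); rows(P,[80.5]*len(P))
```

```text
0.36213768394396056 18.288416862487793 [0.53011415 0.19403876 0.31451305] [-0.49615771 -0.16985179 -3.89561294] [0.00439326 0.07971664 0.04958197]
p 0.9 n 450 pitch deg (point up +) 58.6 tool x [-0.06  -0.01   0.035] tool z [0.017 0.098 0.174] y 0.013
p 0.91 n 5205 pitch deg (point up +) 47.0 tool x [0.007 0.027 0.037] tool z [0.01  0.024 0.046] y -0.0
[-33, -12, 2, 8.5, -34, -7, 0, 8.5, -35, -2, 1, 4.6, -35, 1, 0, -0.0, -36, 1, 1, -0.0, -35, 1, 0, -0.0, -35, 1, 1, -0.0, -35, 1, 0, -0.0]
end [ 0.491 -0.084  0.31 ] 80.5
```

About 57° point up now. Firm grip and travel.

Emit:
servo_tool(steps=[-33,-12,2,8.5,-34,-7,0,8.5,-35,-2,1,4.6,-35,1,0,0,-36,1,1,0,-35,1,0,0,-35,1,1,0,-35,1,0,0], hand=1, newtons=40)

```text
time: 18.05
position: [0.4911, -0.0856, 0.3109]
ee_rot: [0.0, 0.763, 0.646, 0.0]
contact_force: [0.3, -0.4, -1.9]
gripper_width: 0.352
grasp_force: 40.8
```

Emit:
servo_tool(steps=[0,0,0,0,0,0,0,0,0,0,0,0,0,0,0,0,0,0,0,0,0,0,0,0,0,0,0,0,0,0,0,0])

```text
time: 18.85
position: [0.4914, -0.084, 0.3109]
ee_rot: [0.0, 0.763, 0.646, -0.0]
contact_force: [0.5, -0.1, -3.4]
gripper_width: 0.357
grasp_force: 40.7
```

```bash
cat >> h.py <<'E'
BIN=np.array([.4825,-.133,0]); a_=np.radians(80.5); W=np.array([np.cos(a_),np.sin(a_),0]); X=np.array([W[1],-W[0],0])
def eng(n):
    """fit axis direction from the cloud; give tip/butt extents in bin frame (x along X, w along W, z)"""
    s=snapshot(n); m=regions_of(s,"engraver")
    if not m: print(n,"none"); return s
    st=state(); q=cloud(s)[m[0]["pixels"]&(s["depth"]>0)]; q=q[np.linalg.norm(q-st["position"],axis=1)<.24]
    c=np.median(q,0); d=np.linalg.svd(q-q.mean(0))[2][0]; d*=np.sign(d[2]); t=(q-c)@d; q=q[np.linalg.norm(q-c-np.outer(t,d),axis=1)<.025]
    d=np.linalg.svd(q-q.mean(0))[2][0]; d*=np.sign(d[2]); t=(q-q.mean(0))@d
    f=lambda p:np.round([(p-BIN)@X,(p-BIN)@W,p[2]],3)
    e=[q.mean(0)+d*np.percentile(t,k) for k in (1,99)]
    print(n,round(m[0]["p"],2),len(q),"elev",np.degrees(np.arcsin(d[2])).round(1),"dir",np.round([d@X,d@W,d[2]],3),"low",f(e[0]),"high",f(e[1]))
    return s
def tcp():
    st=state(); p=np.array(st["position"]); print("TCP x,w,z",np.round([(p-BIN)@X,(p-BIN)@W,p[2]],4),"grip",round(st["gripper_width"],3),round(st["grasp_force"],1),"F",np.round(st["contact_force"],1),"t",st["time"])
E
python3 - <<'E'
from h import *
tcp(); s=eng("scene"); save(s,"scene5",(220,60,460,240),3); eng("top"); eng("wrist")
E
```

```text
TCP x,w,z [0.0007 0.0498 0.3109] grip 0.357 40.7 F [ 0.5 -0.1 -3.4] t 18.85
scene 0.76 339 elev 62.6 dir [-0.035  0.459  0.888] low [0.014 0.005 0.13 ] high [0.008 0.089 0.293]
top none
wrist 0.84 5022 elev 51.2 dir [0.014 0.627 0.779] low [0.001 0.065 0.273] high [0.001 0.086 0.3  ]
```

View pics/scene5.png

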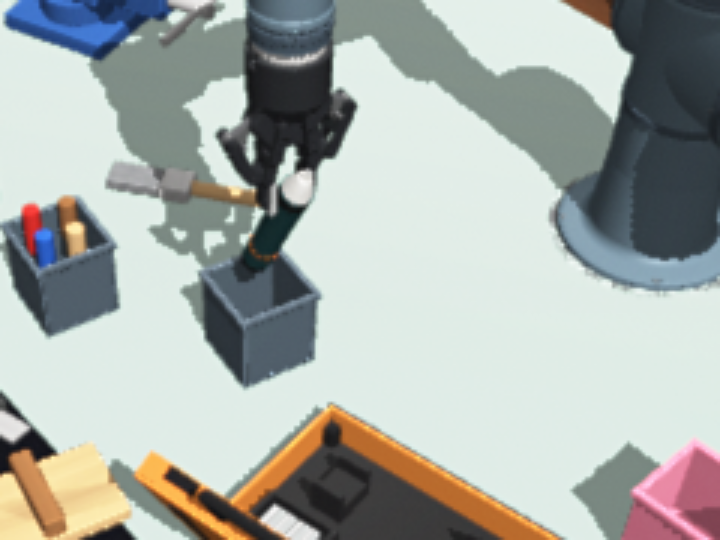

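The engraver slants over the empty bin with its butt at (250,268), above the opening (262,285), at ~61°. Feed it in and re-measure.

Emit:
servo_tool(steps=[-3,0,15,0,-3,0,20,0,-2,0,20,0,0,0,15,0,0,0,10,0,0,0,0,0,0,0,0,0,0,0,0,0])

```text
time: 19.95
position: [0.4907, -0.0923, 0.2319]
ee_rot: [0.001, 0.763, 0.646, 0.0]
contact_force: [-0.5, 0.1, -3.5]
gripper_width: 0.355
grasp_force: 40.7
```

Run:
```python
from h import *
tcp(); eng("scene"); eng("wrist")
```

```text
TCP x,w,z [0.0014 0.0415 0.2319] grip 0.355 40.7 F [-0.5  0.1 -3.5] t 19.95
scene 0.76 266 elev 61.7 dir [-0.03   0.473  0.881] low [ 0.015 -0.004  0.056] high [0.01  0.082 0.215]
wrist 0.9 5183 elev 54.7 dir [0.002 0.578 0.816] low [0.002 0.058 0.194] high [0.002 0.078 0.221]
```

Emit:
servo_tool(steps=[-5,0,0,0,-5,0,0,0,-4,0,0,0,-4,0,0,0,-4,0,0,0,-4,0,0,0,-4,0,0,0,0,0,0,0], hand=0.66, newtons=20)

```text
time: 20.95
position: [0.485, -0.1224, 0.2308]
ee_rot: [0.0, 0.763, 0.646, -0.0]
contact_force: [1.3, 1.2, -2.6]
gripper_width: 0.352
grasp_force: 36.3
```

Run:
```python
from h import *
tcp(); eng("scene"); eng("wrist")
```

```text
TCP x,w,z [0.0007 0.0108 0.2308] grip 0.352 36.3 F [ 1.3  1.2 -2.6] t 20.95
scene 0.73 357 elev 71.1 dir [-0.019  0.323  0.946] low [ 0.011 -0.013  0.047] high [0.008 0.045 0.217]
wrist 0.61 5372 elev 75.0 dir [-0.047  0.255  0.966] low [0.002 0.032 0.192] high [0.    0.04  0.225]
```

Tipped to ~73°; the butt is about 28 mm above the floor. Lower gently.

Emit:
servo_tool(steps=[3,0,4,0,0,0,5,0,0,0,5,0,0,0,5,0,0,0,3,0,0,0,2,0,0,0,0,0,0,0,0,0])

```text
time: 21.95
position: [0.4856, -0.1188, 0.2069]
ee_rot: [0.0, 0.763, 0.646, -0.0]
contact_force: [-0.2, 0.3, -3.2]
gripper_width: 0.354
grasp_force: 36.9
```

Emit:
servo_tool(steps=[0,0,1,0,0,0,1,0,0,0,1,0,0,0,1,0,0,0,0,0,0,0,0,0,0,0,0,0,0,0,0,0])

```text
time: 22.75
position: [0.4855, -0.1188, 0.2029]
ee_rot: [0.0, 0.763, 0.646, -0.0]
contact_force: [-0.3, 0.5, -2.8]
gripper_width: 0.358
grasp_force: 36.9
```

Run:
```python
from h import *
tcp(); eng("scene"); eng("wrist")
```

```text
TCP x,w,z [0.0006 0.0145 0.2029] grip 0.358 36.9 F [-0.3  0.5 -2.8] t 22.75
scene 0.78 270 elev 69.4 dir [-0.046  0.349  0.936] low [ 0.014 -0.002  0.049] high [0.007 0.05  0.19 ]
wrist 0.65 5252 elev 71.2 dir [0.1   0.306 0.947] low [-0.001  0.035  0.165] high [0.003 0.045 0.196]
```

Still hanging; 1 mm rows until the floor shows in the force.

Emit:
servo_tool(steps=[0,0,1,0,0,0,1,0,0,0,1,0,0,0,0,0,0,0,0,0,0,0,0,0,0,0,0,0,0,0,0,0], hand=0.66)

```text
time: 23.75
position: [0.4862, -0.1185, 0.2011]
ee_rot: [0.001, 0.763, 0.646, 0.001]
contact_force: [-1.3, 3.6, 5.6]
gripper_width: 0.357
grasp_force: 38.0
```

Emit:
servo_tool(steps=[0,0,1,0,0,0,1,0,0,0,1,0,0,0,0,0,0,0,0,0,0,0,0,0,0,0,0,0,0,0,0,0])

```text
time: 24.55
position: [0.487, -0.1178, 0.2003]
ee_rot: [0.001, 0.763, 0.646, 0.003]
contact_force: [-4.1, 7.7, 19.9]
gripper_width: 0.351
grasp_force: 39.9
```

On the floor (+20 N). Ease the pressure, then lean it over gently toward the wall before releasing.

Emit:
servo_tool(steps=[0,0,-2,0,0,0,-1,0,3,0,0,0,3,0,1,0,3,0,1,0,3,0,1,0,0,0,0,0,0,0,0,0], hand=0.64)

```text
time: 25.35
position: [0.4882, -0.107, 0.1972]
ee_rot: [0.001, 0.763, 0.646, 0.0]
contact_force: [0.2, 1.6, 5.0]
gripper_width: 0.361
grasp_force: 23.5
```

Run:
```python
from h import *
tcp(); eng("scene"); eng("wrist")
```

```text
TCP x,w,z [0.0013 0.0266 0.1972] grip 0.361 23.5 F [0.2 1.6 5. ] t 25.35
scene 0.49 223 elev 63.2 dir [-0.068  0.446  0.893] low [0.017 0.002 0.053] high [0.007 0.067 0.182]
wrist 0.83 5176 elev 58.0 dir [0.032 0.529 0.848] low [0.001 0.046 0.16 ] high [0.002 0.063 0.188]
```

Lean is now at the wall with the floor carrying it. Release.

Emit:
servo_tool(steps=[0,0,0,0,0,0,0,0,0,0,0,0,0,0,0,0,0,0,0,0,0,0,0,0,0,0,0,0,0,0,0,0], hand=0.5)

```text
time: 26.35
position: [0.4876, -0.1069, 0.1969]
ee_rot: [0.0, 0.763, 0.646, -0.0]
contact_force: [-0.4, -0.2, 0.8]
gripper_width: 0.499
grasp_force: 0.0
```

Run:
```python
from h import *
tcp(); s=eng("scene"); save(s,"rel",(220,60,460,240),3); eng("wrist")
```

```text
TCP x,w,z [0.0007 0.0265 0.1969] grip 0.499 0.0 F [-0.4 -0.2  0.8] t 26.35
scene 0.79 220 elev 60.2 dir [-0.072  0.492  0.867] low [0.018 0.002 0.058] high [0.008 0.073 0.183]
wrist 0.95 5223 elev 53.2 dir [0.031 0.598 0.801] low [0.001 0.048 0.159] high [0.002 0.069 0.186]
```

View pics/rel.png

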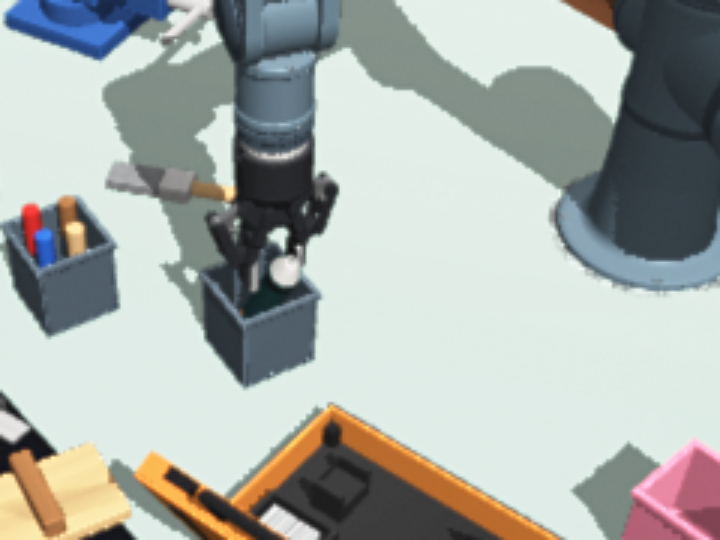

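The engraver leans on the bin's near wall, nose at (285,268), with the fingers open around it. Withdraw straight up, then check.

Emit:
servo_tool(steps=[0,0,-10,0,0,0,-20,0,0,0,-30,0,0,0,-40,0,0,0,-40,0,0,0,0,0,0,0,0,0,0,0,0,0])

```text
time: 27.35
position: [0.4871, -0.1068, 0.3362]
ee_rot: [-0.001, 0.763, 0.646, -0.0]
contact_force: [-0.3, 0.9, 0.4]
gripper_width: 0.502
grasp_force: 0.0
```

Emit:
servo_tool(steps=[-30,-20,0,0,-40,-20,0,0,-40,-20,0,0,-40,-10,0,0,-20,0,0,0,0,0,0,0,0,0,0,0,0,0,0,0])

```text
time: 28.15
position: [0.3904, -0.2619, 0.3362]
ee_rot: [-0.001, 0.763, 0.647, 0.0]
contact_force: [1.0, -0.3, -0.5]
gripper_width: 0.498
grasp_force: 0.0
```

Run:
```python
from h import *
tcp(); s=snapshot("scene"); save(s,"final",(200,80,500,300),2.5)
for n in ("scene","top"):
    s=snapshot(n); m=regions_of(s,"engraver"); q=cloud(s)[m[0]["pixels"]]; q=q[np.linalg.norm(q[:,:2]-BIN[:2],axis=1)<.13]
    d=np.linalg.svd(q-q.mean(0))[2][0]; print(n,m[0]["p"],len(q),d*np.sign(d[2]),q[:,2].max(),((q-BIN)@W).max(),((q-BIN)@X).mean())
```

```text
TCP x,w,z [-0.0695 -0.1423  0.3362] grip 0.498 0.0 F [ 1.  -0.3 -0.5] t 28.15
scene 0.73 207 [0.04128692 0.49919814 0.86550367] 0.18366692227969006 0.07336078209750413 0.012153600920394747
top 0.7 212 [0.08077055 0.45645685 0.88607181] 0.18701817774728902 0.07060048522342738 -0.0003708879709057903
```

View pics/final.png

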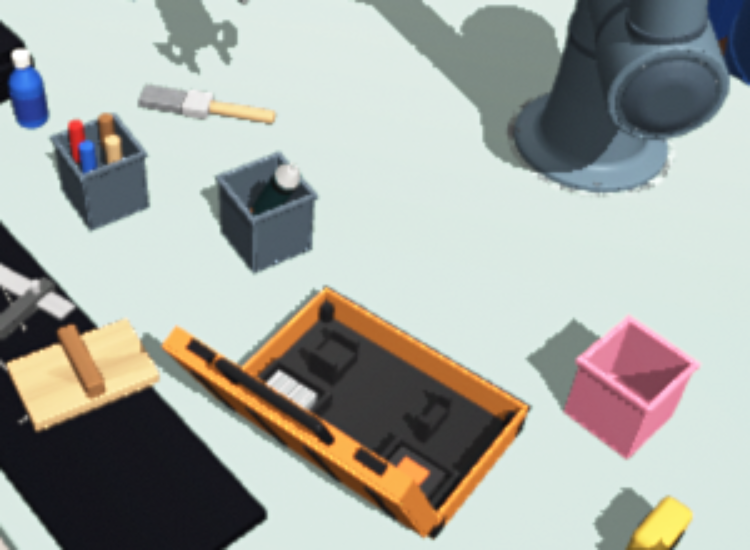

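The engraver stands point up in the empty bin with its nose at (288,177), leaning on the wall. The lid is open, and the battery, bit box and other items are undisturbed. Point height is 0.187 m, which fits the butt being on the floor. Hand in.

```bash
python3 -c "
from rig import sign_off; print(sign_off())"
```

```text
the job is handed in; nothing more can be done
None
```

I opened the case lid past its balance point so it stays open, stood the engraver point up in the empty grey-blue bin leaning on its wall, and handed the job in at about 28 s; the butt on the floor is inferred from contact force and point height, since the cameras could not see it.

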